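# Open the latched guard gate of the shuttle press and draw the shuttle out

### The job

The pressing is done, so make the press ready to unload: with the red thumb pad lift the latch bar out of its keeper, swing the yellow guard gate wide open, at least square to the press, and then draw the shuttle table out by its black bow as far as it goes. Work gently, without forcing anything: the white heel clip must stay in its nest on the table, and the things lying round the press must stay where they are.

Things in the scene. Friction and masses are not known exactly. Their poses are not given: they have to be found in the camera images.
- press: guarded bench press, fixed, 198 x 262 x 305 mm: grey base plate, portal frame with crosshead, clear side guards, gate posts 142 mm high. Origin on the bench under the middle of the gate opening; x into the press, y to the left, z up; turned up to 15 degrees. Base plate 12 mm thick, front edge at x = -20 mm. Crosshead and foot begin at x = 125 mm; nothing overhead in front of that
- gate_hinge (a point): point on the gate's upright hinge axis at the left post (press frame x = -9, y = 103 mm), 95 mm above the bench; fixed to the press, with its axes. The shut gate runs from here along press -y, its front face in line with the axis. A solid blue-rimmed page pocket hangs right of the work, over world x 0.25 to 0.47 m, y below -0.03 m, from 0.36 m up: keep the arm left of it
- gate (a joint): angle of the yellow framed clear gate (192 mm wide, 14 thick, from 26 to 130 mm high): 0 shut, 1.75 rad at its stop. Its right end swings toward the robot and then to the left (clockwise from above). Light friction, stays where left; while the bar is in the keeper it has about 0.03 rad of play
- gate_bow (a point): middle of the front bar of the black pull bow on the gate: 10 mm round bar lying level 119 mm high, 78 mm from the hinge axis, 66 mm in front of the gate face. The space inside the bow, over the thumb pad, is 61 mm from face to bar and 83 mm along the gate: fingers go down through it and pull on the bar. Axes turn with the gate (press axes when shut)
- latch_bar (a joint): angle of the steel gravity latch bar on the gate's front, pivot 150 mm from the hinge axis, 95 mm high: rests at -0.05 rad, positive with the pad down and the nose up (pad falls 72 mm per rad). Falls back by its weight (1 to 3 N at the pad). Press gently until the nose is felt to stop under the keeper's cap, and keep it there until the gate has swung 0.15 rad
- thumb_pad (a point): centre of the top of the red thumb pad at the left end of the latch bar, inside the pull bow: 50 mm out from the gate by 36 mm along it, 78 mm from the hinge axis, 32 mm in front of the gate face, 112 mm above the bench at rest. Axes of the latch bar
- keeper_post (a point): front of the right post, 95 mm high. The C-shaped keeper here holds the bar's nose behind its front lip; a cap above stops the nose. It is set in slots, up to 9 mm higher or lower than the middle, not reported: the nose clears the lip at 0.05 to 0.43 rad and meets the cap about 0.1 rad later, at 0.19 to 0.53 rad. Pressing too little leaves it caught
- shuttle (a joint): travel of the shuttle table: 0 fully in, 0.10 m out at its hard front stop. Slides toward the robot along press -x with about 3 N of friction and stays where left. Table 148 x 140 mm, top 44 mm above the bench. The shut gate blocks it
- shuttle_bow (a point): top centre of the black upright bow (10 mm round bar, 82 mm wide along y) at the front of the shuttle table, 110 mm above the bench; with the shuttle in at press x = 28, y = -8 mm, just behind the gate. Behind it is 47 mm of bare table before the clip: fingers go down there and draw the bow. Press axes
- nest (a point): centre of the nest for the heel clip on top of the shuttle table, 94 mm behind the bow, between white ledges 8 mm high
- heel_clip: white moulded heel clip, loose, 80 x 120 x 17 mm, lying in the nest; origin at the centre of its underside
- tin: small open metal tin, loose bystander behind the press, 68 mm across, 31 mm high; origin at the centre of its underside
- shears: scissors with blue bows, loose bystander lying at the right, 91 x 188 x 9 mm; origin at the centre of the underside
- roller: seam roller with wooden handle, loose bystander lying at the right front, 145 mm long, 34 mm high; origin at the centre of the underside

How it is judged:
By the outcome, as a careful person would: the job done as asked, in the order asked, and still so for the second after the job is handed in, with the robot touching nothing.
It also fails if it takes over 53 s, if anything falls off the work surface, if the arm or the gripper's body presses on something with over 40 N, if the wrist force passes 120 N, or if a joint passes its speed limit or range.

### The arm

A 6-joint arm with a two-finger parallel gripper is mounted at the origin on a cart in front of the work surface, level with it; the furniture and walls round the work are solid. World frame = base frame: x ahead of the robot, y to its left, z up, the work surface at z = 0. Lengths are in m, angles in degrees, forces in N, time in s.
With the tool pointing down it reaches from about 0.4 to 0.825 m from the base axis. Payload 7 kg.
Tool frame: the origin (TCP) lies on the centre line of the jaws, within the pads' length; the fingertips stand 19 mm ahead of it and the grasp point (between the pads) is the TCP; z points along the fingers, y is the line along which they close (so a half turn about z gives the same grasp; the last joint's range is limited). The gripper opens to 88 mm and grips with 3 to 60 N. Pads are 19 mm wide; open, the fingers measure 130 mm over their backs; the gripper's body (78 mm by 193 mm) begins 47 mm behind the grasp point.
Start: joints at [93.627, 20.546, 0.682, 0, -70.136, -16.507], TCP at [0.15, 0.658, 0.246] pointing down, gripper open.
Joint ranges: [-176.03, 176.03], [-82.01, 121.73], [-58.28, 71.71], [-173.87, 95.51], [-174.79, -0.11], [-173.66, 173.66]. Speed limits (degrees/s): [136.94, 136.94, 172.46, 180, 180, 180].

### API

Orientations are given as [roll, pitch, yaw] about the fixed x, y, z axes, in that order (R = Rz(yaw) Ry(pitch) Rx(roll)).
In Python, from plant import get_state, capture, close_job gives the robot as it stands.
- The arm moves only by the tool apply_moves, never from a script. Its argument "targets" is a list of rows, each a list of 7 numbers: the opening, from 0 (shut) to 1 (fully open), then the shift along the tool's x, y, z normalised to -1 to 1, where 1 is 1000 mm, then the turn, a rotation vector about the tool's x, y, z normalised to -1 to 1, where 1 is 90 degrees. In form: [[claw, tx, ty, tz, ax, ay, az], ...]. A call has 1 to 20 rows; each row shifts and turns the commanded pose from where the row before left it, along the tool's axes as they then stand; what a row does not reach is not made up. A row lasts 1/12 s, in which the tool goes at most 41.7 mm and 7.16 degrees, less where a joint would pass 70% of its speed; a pose out of reach is approached as far as the arm can. A call with a number of a shift or a turn outside -1 to 1 is refused whole. A call with a gripper value outside its range is refused whole. The fingers move at their own pace and stop on an object; "newtons" is the grip in N (left out, the last holds). Time passes only in rows, so rows that do not move let the fingers close. It gives the time, the measured TCP pose, the force, the opening and the grip force at its end, in the units of the state.
- get_state(): the state, without advancing time (a new reading comes with each control period).
- capture(name): name is "side" or "top" or "wrist"; returns a dict with "frame" (400x640x3 uint8, red, green, blue), "range_z" (400x640 float32, m along the optical axis (not along the pixel's ray), 0 where there is no reading), "camera_matrix" (3x3 intrinsics, pixels), "T" (4x4, takes a point from camera to world coordinates). Camera axes: x right, y down, z forward; pixel columns grow to the right and rows downward; lengths in m; the calibration is good to about 2 mm. A picture is of the moment at which its call begins.
- close_job(): hands the job in; it is judged then, once.
The state is a dict: "time_s": time; "joints": joint angles; "qd": joint speeds; "joint_torque": joint torques, N m; "tcp_pos": TCP position; "eef_rot": TCP orientation; "contact_force": force on the tool from outside, world axes, zero at the start; "moment": the same for the moment, N m; "gripper_width": finger opening in m; "gripper_force": force on a finger pad.
Only numpy, scipy, OpenCV 4.12 (cv2) and the standard library are available. Lean on these libraries where they do the work, as an engineer would, in place of code of your own. Each camera call takes 0.05 s, during which the arm holds its last target. There are 200 camera calls.

## Working session

There is one attempt and no reset: what is moved stays moved. The work goes in short steps, Python scripts to look and compute and a tool call to move; the robot and the scene stay as the last step left them, time stands still between calls to the robot, and variables do not carry over. Pictures are saved under pics/ and viewed, at most 10 in all, crops included, and the job is handed in when it is done.

Besides the shell and the picture viewer there is one more tool, called after "Emit:" by a JSON object that holds its "name" and its "arguments". apply_moves: Moves the arm, as the interface text tells. Scaled input: -1 to 1 covers 1000 mm each way for a shift and 90 degrees each way for a turn. Its arguments: {"type":"object","properties":{"targets":{"type":"array","items":{"type":"array","items":{"type":"number"}}},"newtons":{"type":"number"}},"required":["targets"]}

```bash
ls; mkdir -p pics; python3 - <<'E'
from plant import get_state, capture
import cv2,numpy as np,pickle
s=get_state();print(s)
for n in("side","top"):
    c=capture(n);pickle.dump(c,open(n+'.pkl','wb'));cv2.imwrite(f'pics/{n}0.png',c['frame'][:,:,::-1]);print(n,c['camera_matrix'].round(1).tolist(),c['T'].round(3).tolist())
E
```

```text
pics
{'time_s': 0.0, 'joints': array([ 9.36273165e+01,  2.05918374e+01,  6.33146508e-01, -2.21505925e-02,
       -7.01362498e+01, -1.65087996e+01]), 'qd': array([-0.01999027, -0.02882959, -0.00687477, -0.09658669,  0.09203906,
       -0.05418823]), 'joint_torque': array([-2.90268881e-04, -5.82716775e+01,  2.93048126e+01,  6.99684799e+00,
        6.86174812e-03, -1.63386785e-04]), 'tcp_pos': array([0.15036966, 0.6575538 , 0.24460698]), 'eef_rot': array([ 1.79903056e+02, -7.01703713e-03, -1.28890208e+01]), 'contact_force': array([0.28189178, 0.54022207, 0.87203088]), 'moment': array([0.04812149, 0.03844685, 0.01320174]), 'gripper_force': 0.0, 'gripper_width': 0.0880336881399099}
side [[458.9, 0.0, 316.7], [0.0, 458.9, 199.8], [0.0, 0.0, 1.0]] [[-0.915, -0.206, 0.348, 0.288], [-0.404, 0.475, -0.782, 0.706], [-0.004, -0.856, -0.517, 0.523], [0.0, 0.0, 0.0, 1.0]]
top [[458.3, 0.0, 327.8], [0.0, 458.3, 190.4], [0.0, 0.0, 1.0]] [[0.015, -0.974, 0.224, 0.364], [-1.0, -0.015, 0.002, 0.06], [0.001, -0.224, -0.975, 1.104], [0.0, 0.0, 0.0, 1.0]]
```

View pics/side0.png

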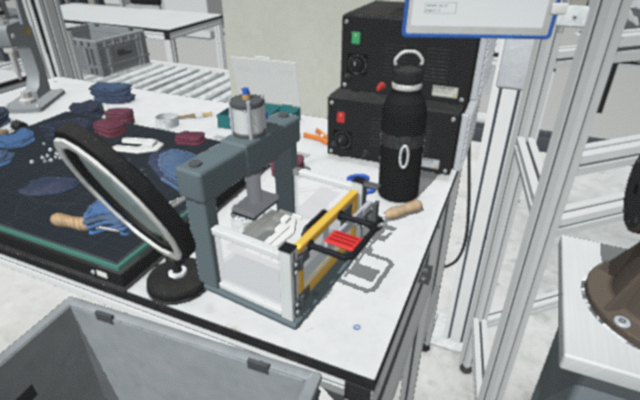

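View pics/top0.png

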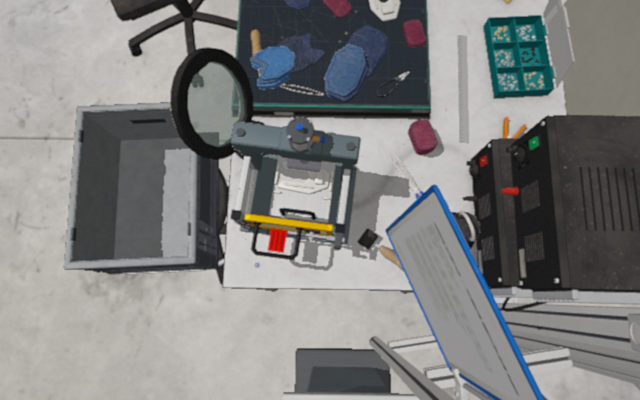

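Side view: red pad near (343,240), yellow gate behind it, bottle and page pocket to the right. Top view: gate bar (247,218)–(333,230), pad (277,240), gate bow in front to about row 257, shuttle bow at (297,213).

```bash
cat > h.py <<'E'
import numpy as np,cv2
from plant import get_state,capture
def ray(c,uv,z):
    uv=np.atleast_2d(np.float64(uv));d=np.c_[uv,np.ones(len(uv))]@np.linalg.inv(c['camera_matrix']).T@c['T'][:3,:3].T
    o=c['T'][:3,3];return o+d*((z-o[2])/d[:,2])[:,None]
def mask(c,name):
    h=cv2.cvtColor(c['frame'],cv2.COLOR_RGB2HSV);lo,hi={'y':((18,130,90),(32,255,255)),'r':((0,190,110),(6,255,255))}[name]
    m=cv2.inRange(h,lo,hi);n,l,s,_=cv2.connectedComponentsWithStats(m)
    return l,s
E
python3 - <<'E'
from h import *
import pickle
c=pickle.load(open('top.pkl','rb'));s=pickle.load(open('side.pkl','rb'))
for n,cam in(('top',c),('side',s)):
  for k,z in(('y',.13),('r',.112)):
    l,st=mask(cam,k)
    for i in range(1,len(st)):
        if st[i,4]>60:
            v,u=np.nonzero(l==i);p=ray(cam,np.c_[u,v],z)
            r=cv2.minAreaRect(p[:,:2].astype(np.float32)*1000)
            print(n,k,st[i].tolist(),p.mean(0).round(4),r)
# depth cloud of yellow top
for n,cam in(('top',c),('side',s)):
    v,u=np.mgrid[:400,:640];d=cam['range_z'];P=(np.stack([u,v,np.ones_like(u)],-1)@np.linalg.inv(cam['camera_matrix']).T)*d[...,None]
    P=P@cam['T'][:3,:3].T+cam['T'][:3,3]
    for k in 'yr':
        l,st=mask(cam,k);i=1+np.argmax(st[1:,4]);Q=P[(l==i)&(d>0)]
        print(n,k,len(Q),np.percentile(Q,[2,50,98],axis=0).round(3).tolist())
c2=c['frame'][190:290,210:370,::-1];cv2.imwrite('pics/crop.png',cv2.resize(c2,None,fx=5,fy=5,interpolation=cv2.INTER_CUBIC))
E
```

```text
top y [244, 214, 89, 21, 699] [0.5153 0.1415 0.13  ] ((512.3489379882812, 146.3081512451172), (191.73431396484375, 24.423830032348633), 83.36315155029297)
top r [502, 188, 17, 7, 82] [ 0.5968 -0.3451  0.112 ] ((596.603515625, -343.6408386230469), (13.676840782165527, 36.00226593017578), 0.870002269744873)
top r [269, 229, 17, 23, 306] [0.4809 0.1702 0.112 ] ((480.4735412597656, 171.29116821289062), (34.46092987060547, 45.246551513671875), 82.7072525024414)
side y [295, 190, 62, 63, 822] [0.5143 0.1602 0.13  ] ((509.07940673828125, 155.70101928710938), (192.0191192626953, 36.79107666015625), 79.58753204345703)
side y [310, 257, 27, 32, 185] [0.4714 0.2769 0.13  ] ((471.35321044921875, 276.66705322265625), (69.87581634521484, 7.294626235961914), 83.17543029785156)
side y [299, 271, 5, 22, 88] [0.4899 0.305  0.13  ] ((489.46533203125, 304.54107666015625), (5.032877445220947, 40.17923355102539), 25.74165916442871)
top y 698 [[0.5, 0.053, 0.009], [0.516, 0.141, 0.129], [0.548, 0.238, 0.132]]
top r 304 [[0.459, 0.155, 0.108], [0.482, 0.17, 0.111], [0.502, 0.186, 0.115]]
side y 818 [[0.502, 0.063, 0.1], [0.516, 0.161, 0.129], [0.54, 0.241, 0.132]]Traceback (most recent call last):
  File "<stdin>", line 17, in <module>
    return _wrapfunc(a, 'argmax', axis=axis, out=out, **kwds)
    return bound(*args, **kwds)
ValueError: attempt to get argmax of an empty sequence
```

```bash
python3 - <<'E'
from h import *
import pickle
c=pickle.load(open('top.pkl','rb'))
v,u=np.mgrid[:400,:640];d=c['range_z'];P=(np.stack([u,v,np.ones_like(u)],-1)@np.linalg.inv(c['camera_matrix']).T)*d[...,None]
P=P@c['T'][:3,:3].T+c['T'][:3,3]
l,st=mask(c,'y');i=1+np.argmax(st[1:,4]);Q=P[(l==i)];Q=Q[abs(Q[:,2]-.13)<.006]
vx,vy,x0,y0=cv2.fitLine(Q[:,:2].astype(np.float32),cv2.DIST_HUBER,0,1e-4,1e-4).ravel()
if vy<0:vx,vy=-vx,-vy
th=np.arctan2(-vx,vy);print('theta',np.degrees(th),x0,y0)
r=cv2.minAreaRect(Q[:,:2].astype(np.float32)*1000);print(r)
R=np.array([[np.cos(th),-np.sin(th)],[np.sin(th),np.cos(th)]])
q=Q[:,:2]@R; print('gate along-x',np.percentile(q,[2,50,98],axis=0))
l,st=mask(c,'r');k=[i for i in range(1,len(st)) if st[i,4]>200][0];Z=P[l==k];zp=cv2.minAreaRect(Z[:,:2].astype(np.float32)*1000);print('pad',zp,Z.mean(0))
pq=Z.mean(0)[:2]@R;print('pad in rot',pq)
# dark pts near bow height in press-rot coordinates
B=(c['frame'].max(-1)<60)&(abs(P[...,2]-.119)<.012)&(abs(P[...,0]-.5)<.12)&(abs(P[...,1]-.15)<.12)
b=P[B];bq=b[:,:2]@R-pq;print(len(b))
f=bq[:,0]<-.025;print('front bar',np.percentile(bq[f],[2,50,98],axis=0).round(4),b[f].mean(0))
f=bq[:,0]>.045;print('shuttle bow',f.sum(),np.percentile(bq[f],[2,50,98],axis=0).round(4) if f.any() else '',b[f].mean(0))
c2=c['frame'][190:290,210:370,::-1];cv2.imwrite('pics/crop.png',cv2.resize(c2,None,fx=5,fy=5,interpolation=cv2.INTER_CUBIC))
E
```

```text
theta -6.6286345 0.5162097 0.14520727
((516.5845336914062, 146.10516357421875), (191.6896514892578, 15.24697494506836), 83.51800537109375)
gate along-x [[0.48935417 0.11279484]
 [0.49589421 0.20396804]
 [0.50307501 0.29495859]]
pad ((426.10125732421875, 132.7813720703125), (185.76161193847656, 49.8244514465332), 34.558162689208984) [0.48029851 0.16962079 0.11769646]
pad in rot [0.45750788 0.2239295 ]
352
front bar [[-0.0361 -0.0441]
 [-0.0333 -0.0019]
 [-0.0263  0.0458]] [0.44750243 0.1722081  0.12301486]
shuttle bow 56 [[ 0.066  -0.0621]
 [ 0.0686 -0.0309]
 [ 0.0706 -0.0005]] [0.54466457 0.13061921 0.10908191]
```

View pics/crop.png

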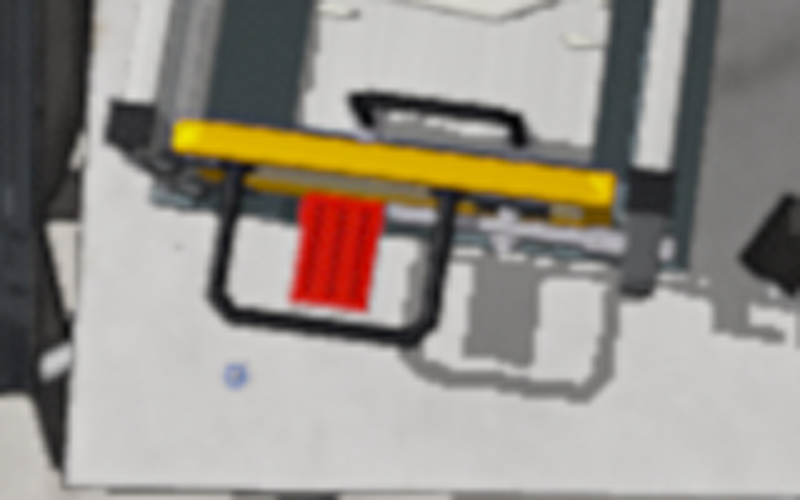

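Crop: the pad is centred in the bow, with the front bar at its near edge and the shuttle bow behind the gate. Measurements agree with the drawing: press yaw -6.6°, hinge ≈ (0.520, 0.242), pad ≈ (0.480, 0.170).

I'll close the jaws, turn the tool to yaw -96.6° so the body stays clear of the post, and travel over.

Emit:
{"name": "apply_moves", "arguments": {"targets": [[0,0,0,0,0,0,0.0775],[0,0,0,0,0,0,0.0775],[0,0,0,0,0,0,0.0775],[0,0,0,0,0,0,0.0775],[0,0,0,0,0,0,0.0775],[0,0,0,0,0,0,0.0775],[0,0,0,0,0,0,0.0775],[0,0,0,0,0,0,0.0775],[0,0,0,0,0,0,0.0775],[0,0,0,0,0,0,0.0775],[0,0,0,0,0,0,0.0775],[0,0,0,0,0,0,0.0775]], "newtons": 10}}

```text
time_s: 1.1
tcp_pos: [0.1504, 0.6577, 0.245]
eef_rot: [180.0, -0.1, -96.9]
contact_force: [-0.2, -0.2, -0.0]
gripper_width: 0.0132
gripper_force: 0.0
```

Emit:
{"name": "apply_moves", "arguments": {"targets": [[0,0.028,-0.024,0,0,0,0],[0,0.028,-0.024,0,0,0,0],[0,0.028,-0.024,0,0,0,0],[0,0.028,-0.024,0,0,0,0],[0,0.028,-0.024,0,0,0,0],[0,0.028,-0.024,0,0,0,0],[0,0.028,-0.024,0,0,0,0],[0,0.028,-0.024,0,0,0,0],[0,0.028,-0.024,0,0,0,0],[0,0.028,-0.024,0,0,0,0],[0,0.028,-0.024,0,0,0,0],[0,0.028,-0.024,0,0,0,0],[0,0.028,-0.024,0,0,0,0],[0,0.028,-0.024,0,0,0,0],[0,0.028,-0.024,0,0,0,0],[0,0.028,-0.024,0,0,0,0]]}}

```text
time_s: 2.43
tcp_pos: [0.4811, 0.1672, 0.2455]
eef_rot: [180.0, 0.0, -96.6]
contact_force: [1.7, 0.2, 0.5]
gripper_width: 0.0005
gripper_force: 0.0
```

Emit:
{"name": "apply_moves", "arguments": {"targets": [[0,-0.0025,0,0.025,0,0,0],[0,0,0,0.03,0,0,0],[0,0,0,0.025,0,0,0],[0,0,0,0,0,0,0]]}}

```text
time_s: 2.77
tcp_pos: [0.4782, 0.1691, 0.1607]
eef_rot: [179.6, -0.3, -96.7]
contact_force: [-0.5, -0.4, -0.1]
gripper_width: 0.0005
gripper_force: 0.0
```

```bash
python3 - <<'E'
from h import *
print(get_state()['tcp_pos'])
a=capture('side')['frame'][160:320,230:430];b=capture('wrist')['frame']
a=cv2.resize(a,None,fx=2.5,fy=2.5)
cv2.imwrite('pics/p1.png',cv2.resize(np.hstack([cv2.resize(a,(500,400)),b]),(800,281))[:,:,::-1])
E
```

```text
[0.47819984 0.1691475  0.16073818]
```

View pics/p1.png

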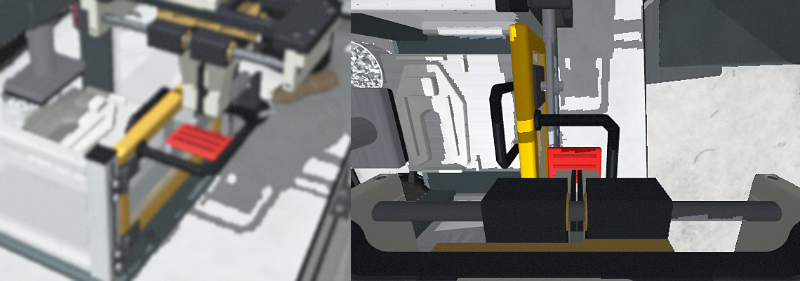

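Side crop (left): fingers stand over the pad inside the bow. Wrist view (right): the tips at (576,175) sit centred on the red pad and clear of the gate and front bar. I'll go down to contact.

Emit:
{"name": "apply_moves", "arguments": {"targets": [[0,0,0,0.013,0,0,0],[0,0,0,0.01,0,0,0],[0,0,0,0.005,0,0,0],[0,0,0,0.005,0,0,0],[0,0,0,0,0,0,0]]}}

```text
time_s: 3.28
tcp_pos: [0.4807, 0.1715, 0.1323]
eef_rot: [180.0, -0.0, -96.6]
contact_force: [0.3, -0.9, 0.1]
gripper_width: 0.0007
gripper_force: 0.0
```

Emit:
{"name": "apply_moves", "arguments": {"targets": [[0,0,0,0.004,0,0,0],[0,0,0,0.004,0,0,0],[0,0,0,0,0,0,0]]}}

```text
time_s: 3.53
tcp_pos: [0.4813, 0.1719, 0.1245]
eef_rot: [-180.0, 0.0, -96.6]
contact_force: [0.9, 0.9, 1.9]
gripper_width: 0.0004
gripper_force: 1.1
```

Emit:
{"name": "apply_moves", "arguments": {"targets": [[0,0,0,0.003,0,0,0],[0,0,0,0.002,0,0,0],[0,0,0,0,0,0,0]]}}

```text
time_s: 3.78
tcp_pos: [0.4812, 0.1717, 0.1195]
eef_rot: [-180.0, 0.0, -96.6]
contact_force: [1.1, 2.3, 2.0]
gripper_width: 0.0005
gripper_force: 1.2
```

Emit:
{"name": "apply_moves", "arguments": {"targets": [[0,0,0,0.002,0,0,0],[0,0,0,0.002,0,0,0],[0,0,0,0,0,0,0]]}}

```text
time_s: 4.03
tcp_pos: [0.4809, 0.1715, 0.1153]
eef_rot: [-180.0, -0.0, -96.6]
contact_force: [0.3, 1.8, 2.4]
gripper_width: -0.0001
gripper_force: 1.1
```

Emit:
{"name": "apply_moves", "arguments": {"targets": [[0,0,0,0.002,0,0,0],[0,0,0,0.001,0,0,0],[0,0,0,0,0,0,0]]}}

```text
time_s: 4.28
tcp_pos: [0.4809, 0.1714, 0.1123]
eef_rot: [180.0, -0.0, -96.6]
contact_force: [1.0, 2.8, 1.7]
gripper_width: 0.0004
gripper_force: 1.1
```

Emit:
{"name": "apply_moves", "arguments": {"targets": [[0,0,0,0.002,0,0,0],[0,0,0,0,0,0,0],[0,0,0,0,0,0,0]]}}

```text
time_s: 4.53
tcp_pos: [0.4809, 0.1713, 0.1104]
eef_rot: [180.0, -0.0, -96.6]
contact_force: [1.7, 1.9, 2.1]
gripper_width: 0.0006
gripper_force: 1.1
```

Emit:
{"name": "apply_moves", "arguments": {"targets": [[0,0,0,0.002,0,0,0],[0,0,0,0.001,0,0,0],[0,0,0,0,0,0,0]]}}

```text
time_s: 4.78
tcp_pos: [0.4807, 0.1712, 0.1072]
eef_rot: [180.0, -0.0, -96.6]
contact_force: [0.3, 0.5, 1.8]
gripper_width: 0.0004
gripper_force: 1.0
```

Emit:
{"name": "apply_moves", "arguments": {"targets": [[0,0,0,0.002,0,0,0],[0,0,0,0,0,0,0],[0,0,0,0,0,0,0]]}}

```text
time_s: 5.03
tcp_pos: [0.4806, 0.1712, 0.1053]
eef_rot: [180.0, -0.0, -96.6]
contact_force: [-0.1, -0.4, 2.0]
gripper_width: 0.0005
gripper_force: 0.9
```

Emit:
{"name": "apply_moves", "arguments": {"targets": [[0,0,0,0.002,0,0,0],[0,0,0,0,0,0,0],[0,0,0,0,0,0,0]]}}

```text
time_s: 5.28
tcp_pos: [0.4807, 0.1712, 0.1034]
eef_rot: [180.0, -0.0, -96.6]
contact_force: [-0.5, -0.6, 1.4]
gripper_width: 0.0004
gripper_force: 0.8
```

Emit:
{"name": "apply_moves", "arguments": {"targets": [[0,0,0,0.002,0,0,0],[0,0,0,0,0,0,0],[0,0,0,0,0,0,0]]}}

```text
time_s: 5.53
tcp_pos: [0.4809, 0.1714, 0.1014]
eef_rot: [180.0, -0.0, -96.6]
contact_force: [-0.1, 0.2, 0.8]
gripper_width: 0.0006
gripper_force: 0.8
```

Emit:
{"name": "apply_moves", "arguments": {"targets": [[0,0,0,0.002,0,0,0],[0,0,0,0,0,0,0],[0,0,0,0,0,0,0]]}}

```text
time_s: 5.78
tcp_pos: [0.4809, 0.1715, 0.0995]
eef_rot: [180.0, 0.0, -96.6]
contact_force: [1.8, -0.4, 1.2]
gripper_width: 0.0006
gripper_force: 0.8
```

Emit:
{"name": "apply_moves", "arguments": {"targets": [[0,0,0,0.002,0,0,0],[0,0,0,0,0,0,0],[0,0,0,0,0,0,0]]}}

```text
time_s: 6.03
tcp_pos: [0.4811, 0.1714, 0.098]
eef_rot: [-180.0, -0.0, -96.6]
contact_force: [-0.9, -0.8, 6.9]
gripper_width: 0.0004
gripper_force: 3.1
```

The nose has met the cap: 7 N, after a jump. I'll hold this depth and move the fingers forward to the bow's bar.

Emit:
{"name": "apply_moves", "arguments": {"targets": [[0,0,0.003,0,0,0,0],[0,0,0.003,0,0,0,0],[0,0,0.002,0,0,0,0],[0,0,0,0,0,0,0]]}}

```text
time_s: 6.37
tcp_pos: [0.4734, 0.173, 0.098]
eef_rot: [-179.9, 0.1, -96.6]
contact_force: [2.6, 3.0, 3.6]
gripper_width: 0.0002
gripper_force: 2.2
```

Emit:
{"name": "apply_moves", "arguments": {"targets": [[0,-0.001,0.002,0,0,0,0.0167],[0,-0.001,0.002,0,0,0,0.0167],[0,-0.001,0.002,0,0,0,0.0167],[0,0,0,0,0,0,0]]}}

```text
time_s: 6.7
tcp_pos: [0.4678, 0.1769, 0.0979]
eef_rot: [-179.9, 0.1, -101.1]
contact_force: [2.5, 3.2, 3.4]
gripper_width: 0.0003
gripper_force: 2.7
```

Emit:
{"name": "apply_moves", "arguments": {"targets": [[0,-0.0011,0.003,0,0,0,0.025],[0,-0.0015,0.003,0,0,0,0.025],[0,-0.0015,0.003,0,0,0,0.025],[0,-0.0015,0.003,0,0,0,0.025],[0,0,0,0,0,0,0]]}}

```text
time_s: 7.12
tcp_pos: [0.4571, 0.1852, 0.0975]
eef_rot: [180.0, 0.0, -110.1]
contact_force: [0.6, 2.2, 0.7]
gripper_width: 0.0007
gripper_force: 1.1
```

```bash
python3 - <<'E'
from h import *
c=capture('top');print(get_state()['contact_force'])
cv2.imwrite('pics/p2.png',cv2.resize(np.hstack([c['frame'][170:300,200:360],capture('side')['frame'][160:290,270:430]]),None,fx=2.5,fy=2.5)[:,:,::-1])
E
```

```text
[1.42028228 2.32893373 1.63078737]
```

View pics/p2.png

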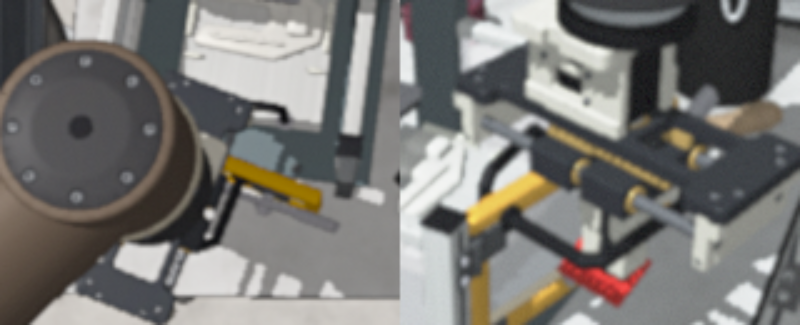

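The latch is free: the gate has swung about 14° and its nose is in front of the keeper post (the grey bar end at (335,225) in the left crop). I'll keep swinging.

Emit:
{"name": "apply_moves", "arguments": {"targets": [[0,-0.003,0.0054,0,0,0,0.0444],[0,-0.003,0.0054,0,0,0,0.0444],[0,-0.003,0.0054,0,0,0,0.0444],[0,-0.003,0.0054,0,0,0,0.0444],[0,-0.003,0.0054,0,0,0,0.0444],[0,-0.003,0.0054,0,0,0,0.0444],[0,-0.003,0.0054,0,0,0,0.0444],[0,-0.003,0.0054,0,0,0,0.0444],[0,-0.003,0.0054,0,0,0,0.0444],[0,-0.003,0.0054,0,0,0,0.0444],[0,0,0,0,0,0,0]]}}

```text
time_s: 8.13
tcp_pos: [0.4334, 0.2405, 0.0972]
eef_rot: [-180.0, -0.1, -150.1]
contact_force: [0.2, 2.2, 1.9]
gripper_width: 0.0006
gripper_force: 1.0
```

```bash
cat >> h.py <<'E'
def rel(P=(.5204,.2421)):
    s=get_state();y=np.radians(s['eef_rot'][2]);d=s['tcp_pos'][:2]-P
    print('yaw',s['eef_rot'].round(1),'hinge->tcp in tool',(d@[np.cos(y),np.sin(y)]).round(4),(d@[np.sin(y),-np.cos(y)]).round(4),'j',s['joints'].round(1),s['contact_force'].round(1))
E
python3 -c "from h import *;rel()"
```

```text
yaw [-1.800e+02 -1.000e-01 -1.501e+02] hinge->tcp in tool 0.0763 0.0419 j [  51.8   12.6  -32.7   -0.   -44.8 -111.9] [0.2 2.2 1.9]
```

Emit:
{"name": "apply_moves", "arguments": {"targets": [[0,-0.003,0.0053,0,0,0,0.0444],[0,-0.003,0.0053,0,0,0,0.0444],[0,-0.003,0.0053,0,0,0,0.0444],[0,-0.003,0.0053,0,0,0,0.0444],[0,-0.003,0.0053,0,0,0,0.0444],[0,-0.003,0.0053,0,0,0,0.0444],[0,-0.003,0.0053,0,0,0,0.0444],[0,-0.003,0.0053,0,0,0,0.0444],[0,-0.003,0.0053,0,0,0,0.0444],[0,-0.003,0.0053,0,0,0,0.0444],[0,-0.002,0.004,0,0,0,0.0333],[0,0,0,0,0,0,0]]}}

```text
time_s: 9.13
tcp_pos: [0.4545, 0.3005, 0.097]
eef_rot: [-179.9, -0.0, 167.0]
contact_force: [2.3, 0.6, 1.4]
gripper_width: 0.0001
gripper_force: 0.9
```

```bash
python3 -c "from h import *;rel()"
```

```text
yaw [-179.9   -0.   167. ] hinge->tcp in tool 0.0773 0.0421 j [  54.1   16.8  -26.6   -0.   -46.7 -157.1] [2.3 0.6 1.4]
```

Emit:
{"name": "apply_moves", "arguments": {"targets": [[0,0,-0.004,-0.002,0,0,0],[0,0,0,-0.01,0,0,0],[0,0,0,-0.015,0,0,0],[0,0,0,-0.02,0,0,0],[0,0,0,-0.03,0,0,0],[0,0,0,-0.03,0,0,0],[0,0,0,-0.03,0,0,0],[0,0,0,-0.03,0,0,0],[0,0,0,0,0,0,0]]}}

```text
time_s: 9.88
tcp_pos: [0.4549, 0.2975, 0.2716]
eef_rot: [179.6, 0.3, 167.2]
contact_force: [0.2, 0.9, 1.3]
gripper_width: 0.0006
gripper_force: 0.0
```

```bash
python3 - <<'E'
from h import *
c=capture('top');s=capture('side');rel()
for n,k in(('t',c),('s',s)):
    l,st=mask(k,'y');i=1+np.argmax(st[1:,4]);v,u=np.nonzero(l==i);p=ray(k,np.c_[u,v],.13)
    print(n,st[i],cv2.minAreaRect(p[:,:2].astype(np.float32)*1000))
cv2.imwrite('pics/p3.png',cv2.resize(np.hstack([c['frame'][160:300,200:360],s['frame'][160:300,240:400]]),None,fx=2.5,fy=2.5)[:,:,::-1])
E
```

```text
yaw [179.9   0.  167.1] hinge->tcp in tool 0.0777 0.038 j [  53.9    7.1  -14.4   -0.   -68.3 -156.8] [ 0.1  0.3 -0.3]
t [222 221  33  91 655] ((422.11322021484375, 245.9121856689453), (32.109954833984375, 191.52700805664062), 80.23204040527344)
s [ 301  246  131   80 1743] ((418.21142578125, 263.86285400390625), (44.78237533569336, 206.7079315185547), 72.48485565185547)
```

View pics/p3.png

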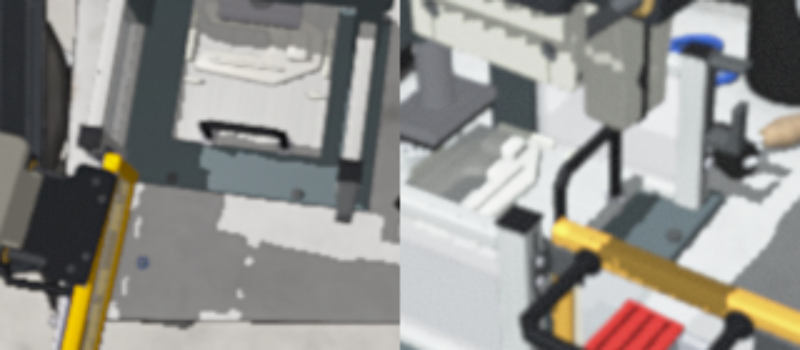

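Gate is open and stands at rest: it runs from (115,155) to (75,350) in the left crop. Right crop: the pad is back at rest, the shuttle bow is free and the clip is in its nest. I'll check the gate angle by depth. Meanwhile I'll turn the tool to yaw -6.6°, which keeps the wrist camera's side away from the crosshead.

Emit:
{"name": "apply_moves", "arguments": {"targets": [[0,0,0,0,0,0,-0.0767],[0,0,0,0,0,0,-0.0767],[0,0,0,0,0,0,-0.0767],[0,0,0,0,0,0,-0.0767],[0,0,0,0,0,0,-0.0767],[0,0,0,0,0,0,-0.0767],[0,0,0,0,0,0,-0.0767],[0,0,0,0,0,0,-0.0767],[0,0,0,0,0,0,-0.0767],[0,0,0,0,0,0,-0.0767],[0,0,0,0,0,0,-0.0767],[0,0,0,0,0,0,-0.0767],[0,0,0,0,0,0,-0.0767],[0,0,0,0,0,0,-0.0767]]}}

```text
time_s: 11.15
tcp_pos: [0.4525, 0.2958, 0.2632]
eef_rot: [179.9, -0.1, -96.0]
contact_force: [-0.6, 0.6, -0.4]
gripper_width: 0.0005
gripper_force: 0.0
```

Emit:
{"name": "apply_moves", "arguments": {"targets": [[0,0,0,0,0,0,-0.0767],[0,0,0,0,0,0,-0.0767],[0,0,0,0,0,0,-0.0767],[0,0,0,0,0,0,-0.0767],[0,0,0,0,0,0,-0.0767],[0,0,0,0,0,0,-0.0767],[0,0,0,0,0,0,-0.0767],[0,0,0,0,0,0,-0.0767],[0,0,0,0,0,0,-0.0767],[0,0,0,0,0,0,-0.0767],[0,0,0,0,0,0,-0.0767],[0,0,0,0,0,0,-0.0767],[0,0,0,0,0,0,-0.0767],[0,0,0,0,0,0,0]]}}

```text
time_s: 12.32
tcp_pos: [0.4526, 0.2959, 0.2633]
eef_rot: [179.9, 0.1, -6.2]
contact_force: [-0.6, -0.1, -0.7]
gripper_width: 0.0003
gripper_force: 0.0
```

```bash
cat > m.py <<'E'
from h import *
TH=np.radians(-6.63)
def cloud(c):
    v,u=np.mgrid[:400,:640];P=(np.stack([u,v,np.ones_like(u)],-1)@np.linalg.inv(c['camera_matrix']).T)*c['range_z'][...,None]
    return P@c['T'][:3,:3].T+c['T'][:3,3]
c=capture('side');c2=capture('top')
for k in(c,c2):
    P=cloud(k);l,st=mask(k,'y');i=1+np.argmax(st[1:,4]);Q=P[(l==i)];Q=Q[abs(Q[:,2]-.13)<.004]
    vx,vy,x,y=cv2.fitLine(Q[:,:2].astype(np.float32),cv2.DIST_HUBER,0,1e-4,1e-4).ravel()
    print('gate heading',len(Q),np.degrees(np.arctan2(vy,vx)),x,y,'angle if open:',(-96.63-np.degrees(np.arctan2(vy,vx)))%180)
    B=(k['frame'].max(-1)<70)&(abs(P[...,2]-.107)<.008)&(P[...,0]>.4)&(P[...,0]<.6)&(abs(P[...,1]-.125)<.06)
    R=np.array([[np.cos(TH),-np.sin(TH)],[np.sin(TH),np.cos(TH)]]);q=P[B][:,:2]@R
    if len(q):print('sh bow rot',len(q),np.percentile(q,[3,50,97],axis=0).round(3).tolist())
rel()
E
python3 m.py
```

```text
gate heading 1101 -9.274724 0.4228226 0.26115242 angle if open: 92.64473
sh bow rot 85 [[0.523, 0.179], [0.525, 0.212], [0.527, 0.233]]
gate heading 273 -10.0895605 0.37581325 0.2618068 angle if open: 93.459564
sh bow rot 87 [[0.523, 0.156], [0.526, 0.193], [0.528, 0.227]]
yaw [ 1.799e+02  1.000e-01 -6.800e+00] hinge->tcp in tool -0.0735 -0.0457 j [ 53.9   7.3 -14.6  -0.  -68.2  29.2] [ 0.2 -0.6 -0.5]
```

The gate is about 93° open. For margin, I'll nudge it a few degrees further from its inner face on the way.

Emit:
{"name": "apply_moves", "arguments": {"targets": [[0,-0.007,0.036,0,0,0,0],[0,-0.007,0.037,0,0,0,0],[0,-0.007,0.036,0,0,0,0],[0,0,0,0.036,0,0,0],[0,0,0,0.036,0,0,0],[0,0,0,0.036,0,0,0],[0,0,0,0.035,0,0,0],[0,0,0,0,0,0,0]]}}

```text
time_s: 13.08
tcp_pos: [0.4165, 0.1877, 0.1159]
eef_rot: [179.6, 0.4, -6.9]
contact_force: [-0.2, -0.7, -1.0]
gripper_width: 0.0005
gripper_force: 0.0
```

Emit:
{"name": "apply_moves", "arguments": {"targets": [[0,0,-0.01,0,0,0,0],[0,0,-0.01,0,0,0,0],[0,0,-0.005,0,0,0,0],[0,0,-0.004,0,0,0,0],[0,0,-0.004,0,0,0,0],[0,0,-0.004,0,0,0,0],[0,0,-0.003,0,0,0,0],[0,0,0,0,0,0,0]]}}

```text
time_s: 13.75
tcp_pos: [0.4248, 0.2313, 0.1218]
eef_rot: [-180.0, -0.0, -6.6]
contact_force: [-1.0, -0.4, -0.4]
gripper_width: 0.0002
gripper_force: 0.0
```

```bash
python3 m.py
```

```text
gate heading 523 -10.292526 0.3674877 0.27420545 angle if open: 93.66253
sh bow rot 105 [[0.523, 0.168], [0.524, 0.204], [0.527, 0.233]]
gate heading 165 -12.51753 0.35605797 0.2715084 angle if open: 95.887535
sh bow rot 86 [[0.523, 0.156], [0.526, 0.192], [0.528, 0.226]]
yaw [-180.     0.    -6.6] hinge->tcp in tool -0.0939 0.0222 j [ 51.9   9.6 -32.6  -0.  -47.8  31.5] [-0.3  0.1 -0.8]
```

Emit:
{"name": "apply_moves", "arguments": {"targets": [[0,0,0.01,0,0,0,0],[0,0,0.01,0,0,0,0],[0,0,0,-0.03,0,0,0],[0,0,0,-0.03,0,0,0],[0,0,0,-0.03,0,0,0],[0,0,0,-0.03,0,0,0],[0,0.0317,0.0135,0,0,0,0],[0,0.0317,0.0135,0,0,0,0],[0,0.0317,0.0135,0,0,0,0],[0,0.0317,0.0135,0,0,0,0],[0,0.0317,0.0135,0,0,0,0],[0,0,0,0,0,0,0]]}}

```text
time_s: 14.85
tcp_pos: [0.5753, 0.122, 0.2405]
eef_rot: [179.9, 0.0, -6.8]
contact_force: [0.4, 1.1, 0.9]
gripper_width: 0.0003
gripper_force: 0.0
```

```bash
python3 - <<'E'
from h import *
rel((.5718,.1258))
s=capture('side')['frame'][130:290,230:390];b=capture('wrist')['frame']
cv2.imwrite('pics/p4.png',cv2.resize(np.hstack([cv2.resize(s,(400,400)),b]),(800,308))[:,:,::-1])
E
```

```text
yaw [179.9   0.   -6.8] hinge->tcp in tool 0.0039 0.0033 j [ 31.1  12.6 -11.1   0.1 -66.4  52.1] [0.4 1.1 0.9]
```

View pics/p4.png

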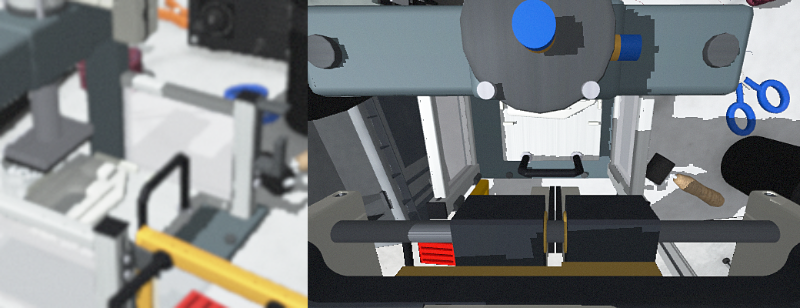

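The wrist view shows the bow at (550,165), laterally under the fingers at (555,190). The side view shows bare table behind the bow, with the clip further back. I'll make a small correction and descend behind the bow.

Emit:
{"name": "apply_moves", "arguments": {"targets": [[0,-0.004,-0.003,0.02,0,0,0],[0,0,0,0.03,0,0,0],[0,0,0,0.025,0,0,0],[0,0,0,0.015,0,0,0],[0,0,0,0.01,0,0,0],[0,0,0,0,0,0,0]]}}

```text
time_s: 15.45
tcp_pos: [0.5665, 0.1286, 0.1398]
eef_rot: [179.9, 0.2, -6.6]
contact_force: [-0.7, 0.4, -0.6]
gripper_width: 0.0004
gripper_force: 0.0
```

Emit:
{"name": "apply_moves", "arguments": {"targets": [[0,0,0,0.008,0,0,0],[0,0,0,0.008,0,0,0],[0,0,0,0.008,0,0,0],[0,0,0,0.008,0,0,0],[0,0,0,0.005,0,0,0],[0,0,0,0,0,0,0]]}}

```text
time_s: 15.95
tcp_pos: [0.5677, 0.1287, 0.1032]
eef_rot: [179.9, 0.1, -6.6]
contact_force: [-1.2, 0.0, -0.1]
gripper_width: 0.0005
gripper_force: 0.0
```

Emit:
{"name": "apply_moves", "arguments": {"targets": [[0,-0.004,0,0,0,0,0],[0,-0.004,0,0,0,0,0],[0,-0.003,0,0,0,0,0],[0,-0.002,0,0,0,0,0],[0,-0.002,0,0,0,0,0],[0,0,0,0,0,0,0]]}}

```text
time_s: 16.45
tcp_pos: [0.5532, 0.1309, 0.1049]
eef_rot: [-180.0, -0.0, -6.6]
contact_force: [0.0, -0.8, -0.4]
gripper_width: 0.0004
gripper_force: 0.2
```

Emit:
{"name": "apply_moves", "arguments": {"targets": [[0,-0.002,0,0,0,0,0],[0,-0.002,0,0,0,0,0],[0,-0.003,0,0,0,0,0],[0,-0.003,0,0,0,0,0],[0,-0.004,0,0,0,0,0],[0,-0.004,0,0,0,0,0]]}}

```text
time_s: 16.95
tcp_pos: [0.5355, 0.1331, 0.1049]
eef_rot: [-180.0, -0.0, -6.6]
contact_force: [2.4, -0.4, 1.8]
gripper_width: 0.0002
gripper_force: 1.4
```

```bash
python3 m.py|grep -v gate
```

```text
sh bow rot 155 [[0.495, 0.168], [0.497, 0.207], [0.502, 0.234]]
sh bow rot 1 [[0.5, 0.158], [0.5, 0.158], [0.5, 0.158]]
yaw [-180.     0.    -6.6] hinge->tcp in tool 0.0268 0.1068 j [ 34.3  16.7 -25.4  -0.  -47.9  49.1] [1.  0.4 0.1]
```

The table is moving with a light pull (bow about 28 mm out). Continuing.

Emit:
{"name": "apply_moves", "arguments": {"targets": [[0,-0.003,0,0,0,0,0],[0,-0.004,0,0,0,0,0],[0,-0.004,0,0,0,0,0],[0,-0.004,0,0,0,0,0],[0,-0.004,0,0,0,0,0],[0,-0.004,0,0,0,0,0],[0,-0.004,0,0,0,0,0],[0,-0.004,0,0,0,0,0],[0,-0.004,0,0,0,0,0],[0,-0.004,0,0,0,0,0],[0,-0.004,0,0,0,0,0],[0,-0.004,0,0,0,0,0],[0,-0.004,0,0,0,0,0],[0,-0.004,0,0,0,0,0],[0,-0.003,0,0,0,0,0],[0,-0.002,0,0,0,0,0]]}}

```text
time_s: 18.38
tcp_pos: [0.4755, 0.1398, 0.1045]
eef_rot: [-180.0, 0.0, -6.6]
contact_force: [2.2, 0.0, 0.2]
gripper_width: 0.0004
gripper_force: 1.3
```

Emit:
{"name": "apply_moves", "arguments": {"targets": [[0,-0.002,0,0,0,0,0],[0,-0.002,0,0,0,0,0],[0,0,0,0,0,0,0]]}}

```text
time_s: 18.63
tcp_pos: [0.4716, 0.1403, 0.1045]
eef_rot: [180.0, 0.0, -6.6]
contact_force: [1.0, 1.0, 0.6]
gripper_width: 0.0002
gripper_force: 0.2
```

```bash
python3 m.py|grep -v gate
```

```text
sh bow rot 191 [[0.431, 0.166], [0.434, 0.202], [0.438, 0.235]]
yaw [180.    0.   -6.6] hinge->tcp in tool -0.0368 0.107 j [ 39.5  11.7 -32.7  -0.  -45.6  43.9] [-0.2 -0.5 -0.8]
```

Emit:
{"name": "apply_moves", "arguments": {"targets": [[0,-0.002,0,0,0,0,0],[0,-0.002,0,0,0,0,0],[0,-0.001,0,0,0,0,0],[0,-0.001,0,0,0,0,0],[0,0,0,0,0,0,0]]}}

```text
time_s: 19.15
tcp_pos: [0.4657, 0.1408, 0.1044]
eef_rot: [180.0, 0.0, -6.6]
contact_force: [1.4, -0.5, -0.9]
gripper_width: 0.0004
gripper_force: 0.7
```

Emit:
{"name": "apply_moves", "arguments": {"targets": [[0,-0.001,0,0,0,0,0],[0,-0.001,0,0,0,0,0],[0,-0.001,0,0,0,0,0]]}}

```text
time_s: 19.4
tcp_pos: [0.4633, 0.1413, 0.1046]
eef_rot: [180.0, -0.0, -6.6]
contact_force: [9.4, -4.0, -5.8]
gripper_width: 0.0006
gripper_force: 4.8
```

Emit:
{"name": "apply_moves", "arguments": {"targets": [[0,-0.001,0,0,0,0,0],[0,-0.001,0,0,0,0,0]]}}

```text
time_s: 19.57
tcp_pos: [0.463, 0.1414, 0.1047]
eef_rot: [-180.0, -0.2, -6.6]
contact_force: [20.3, -11.2, -15.4]
gripper_width: 0.0006
gripper_force: 10.8
```

That's the hard stop. I'll ease off and lift out.

Emit:
{"name": "apply_moves", "arguments": {"targets": [[0,0.003,0,0,0,0,0],[0,0.005,0,0,0,0,0],[0,0.005,0,0,0,0,0],[0,0,0,0,0,0,0],[0,0,0,-0.01,0,0,0],[0,0,0,-0.02,0,0,0],[0,0,0,-0.03,0,0,0],[0,0,0,-0.04,0,0,0],[0,0,0,-0.04,0,0,0],[0,0,0,-0.03,0,0,0],[0,0,0,0,0,0,0],[0,0,0,0,0,0,0]]}}

```text
time_s: 20.57
tcp_pos: [0.4744, 0.1405, 0.2775]
eef_rot: [-179.8, -0.2, -6.6]
contact_force: [0.5, -0.1, -0.4]
gripper_width: 0.0001
gripper_force: 0.0
```

```bash
cat >> m.py <<'E'
cv2.imwrite('pics/p5.png',cv2.resize(np.hstack([c2['frame'][100:320,180:440],c['frame'][110:330,230:490]]),(800,338))[:,:,::-1])
E
python3 m.py
```

```text
gate heading 1079 -11.633472 0.41414306 0.26682317 angle if open: 95.00348
sh bow rot 148 [[0.423, 0.167], [0.425, 0.197], [0.431, 0.233]]
gate heading 346 -12.214256 0.38449886 0.26572508 angle if open: 95.58426
sh bow rot 114 [[0.423, 0.157], [0.427, 0.192], [0.431, 0.225]]
yaw [-180.     0.    -6.6] hinge->tcp in tool -0.035 0.107 j [ 39.3   2.1 -18.9  -0.  -69.   44.1] [-0.6 -0.6 -0.9]
```

View pics/p5.png

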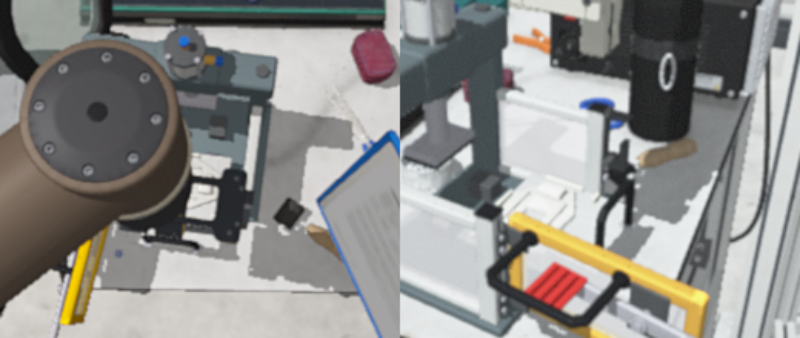

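The shuttle is out about 100 mm (bow at x' 0.525 → 0.425) and the gate is at about 95.5°. The clip sits in its nest at (555,205) in the right crop. The roller and shears look undisturbed, and the arm touches nothing.

```bash
python3 -c "
from plant import close_job;print(close_job())"
```

```text
the job is handed in; nothing more can be done
None
```

Job handed in at about 20.6 s: the latch is lifted, the gate is open about 95°, and the shuttle is drawn 100 mm to its stop (peak pull there about 28 N); the clip is still in its nest, and the roller and shears looked undisturbed, but I did not check the tin behind the press.

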